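# Stamp both ends of a bearing plate in a hand-lever marking press

## Task

Stamp the bearing plate at both ends in the green hand-lever press: the yellow-painted end first, then the other end. For each stamp, push that end between the guide rails up against the back stop, swing the red-handled lever down hard to its stop, hold it there for a moment, and let it spring fully back up. Leave the plate lying in the press with its unpainted end against the stop, and leave the jar, tape roll and small box where they are.

Things in the scene. Friction and masses are not known exactly. Their poses are not given: they have to be found in the camera images.
- bearing_plate: Loose flat dark plate with two holes, 64 mm wide (x), 170 mm long (y), 9 mm thick, about 0.25 kg, ends tapered. Origin: centre of its underside; y points along its length to the end with the yellow paint band, z up. Sides parallel up to 50 mm from the centre. In the press only its outer end can be gripped: lay it down and take it by the other end between the stamps.
- painted_end (a point): Middle of the plate's end face at the yellow paint band (85 mm along +y from the plate's centre), half way up its thickness.
- plain_end (a point): Middle of the plate's other, unpainted end face (85 mm along -y from the plate's centre), half way up its thickness.
- press_stop (a point): Foot of the back stop on the bed (30 mm above the table), midway between the guide rails. x = feed direction, y left, z up: a plate end against the stop reads x = 0. Rails 70 mm apart, 12 mm high, run from the stop to x = -66 mm and flare until -87 mm. The plate slides on a flat slideway 50 mm wide whose rounded nose begins at x = -130 mm.
- press: Green fixed press. Origin: on the table straight below press_stop, same axes (x = feed direction, z up). Its head hangs over x = -45 to +85 mm, y = -35 to +35 mm, from 76 to 151 mm above the table; lever hub and yoke reach 190 mm. The marking tip comes down at x = -14 mm; raised, it leaves 21 mm above a plate.
- lever_pivot (a point): Lever's hinge point, 142 mm above and 6 mm in front of press_stop. The hinge axis is the press's x axis.
- lever_grip (a point): Centre of the red grip at the lever's end: a bar 24 mm thick and 96 mm long, along the press's x axis, 170 mm from the pivot, on the left (+y) of the press. At rest the lever points 0.6 rad above level; pressing the grip down (up to 20 N at the grip) swings it to 0.15 rad below level.
- press_lever (a joint): Lever angle (rad): 0 at rest (up), 0.75 at its lower stop; a spring brings it back.
- press_tip: Sprung brass marking tip, 14 mm thick, under the press head; goes down with the lever. Origin: centre of its lower face.
- grease_jar: Bystander: loose white jar with blue lid, 64 mm wide, 72 mm high; origin at the centre of its underside.
- tape_roll: Bystander: loose black tape roll, 94 mm wide, 20 mm high; origin at the centre of its underside.
- bearing_box: Bystander: loose small red box, 55x75x22 mm; origin at the centre of its underside.
Things that resemble listed ones, but are neither listed nor needed, are in the scene too. Of the things that look like the bearing_plate, take the one that is nearest to the robot's base at the start.

How it is judged (in metres and radians):
On the way, in this order (a step that is already met when the one before it is completed fails the run):
1. the painted end lies against the back stop and the lever is held down at its stop, the tip on the plate (x of painted_end in the frame of press_stop above -0.006 m and distance between painted_end and press_stop below 0.011 m and angle between the y axis of bearing_plate and the x axis of press_stop, either way round below 0.12 rad and value of joint press_lever above 0.7 rad and contact force between press_tip and bearing_plate above 1 N), for 0.3 s.
2. the lever is back up (value of joint press_lever below 0.05 rad), for 0.1 s.
3. the unpainted end lies against the back stop and the lever is held down at its stop, the tip on the plate (x of plain_end in the frame of press_stop above -0.006 m and distance between plain_end and press_stop below 0.011 m and angle between the y axis of bearing_plate and the x axis of press_stop, either way round below 0.12 rad and value of joint press_lever above 0.7 rad and contact force between press_tip and bearing_plate above 1 N), for 0.3 s.
4. the lever is back up (value of joint press_lever below 0.05 rad), for 0.1 s.
At the end, for the whole second after the job is handed in: The plate lies flat and still on the press bed, the middle of its unpainted end within 13 mm of the press_stop point, and the lever is up (below 0.05 rad) (distance between plain_end and press_stop below 0.013 m and angle between bearing_plate's own z axis and vertical below 0.1 rad and linear speed of bearing_plate below 0.02 m/s and value of joint press_lever below 0.05 rad); the robot touches nothing.
It fails at once if a bystander is moved by more than 30 mm (distance of any of grease_jar, tape_roll, bearing_box from where it was at the start of the episode above 0.03 m).
It also fails if it takes over 72 s, if anything falls off the work surface, if the arm or the gripper's body presses on something with over 40 N, if the wrist force passes 120 N, or if a joint passes its speed limit or range.

## Robot

A 6-joint arm with a two-finger parallel gripper is mounted at the origin on a cart in front of the work surface, level with it; the furniture and walls round the work are solid. World frame = base frame: x ahead of the robot, y to its left, z up, the work surface at z = 0. Lengths are in mm, angles in rad, forces in N, time in s.
With the tool pointing down it reaches from about 325 to 750 mm from the base axis. Payload 7.6 kg.
Tool frame: the origin (TCP) lies midway between the tips of the shut fingers; the grasp point (between the pads) lies 19 mm behind it; z points along the fingers, y is the line along which they close (so a half turn about z gives the same grasp; the last joint's range is limited). The gripper opens to 85 mm and grips with 20 to 120 N. Pads are 22 mm wide; open, the fingers measure 114 mm over their backs; the gripper's body (76 mm by 85 mm) begins 54 mm behind the grasp point. The pads swing forward as they close: fully open they stand 13 mm farther back than shut.
Start: joints at [-1.4, 0.052, 1.401, -0, 1.689, -0.07], TCP at [125.226, -509.867, 231.323] pointing down, gripper open.
Joint ranges: [-2.9, 2.9], [-0.91, 2.17], [0.12, 2.37], [-1.06, 4.2], [0.26, 2.73], [-2.93, 2.93]. Speed limits (rad/s): [2.57, 2.57, 3.01, 3.14, 3.14, 3.14].

## Interface

Orientations are given as a unit quaternion [x, y, z, w].
In Python, from station import bot gives the robot as it stands. The module is installed in compiled form; this text tells all that it offers. Calls block until the motion is done:
- bot.movep(position, orientation): joint-space move of the TCP to a pose.
- bot.move_l(position, orientation=None, feed=150, until_force=None): straight line of the TCP; orientation=None keeps the orientation; feed is the mean speed in mm/s. With until_force (N) it stops when the force on the tool has changed by that much, and returns True; else False.
- bot.move_joints(angles): joint-space move.
- bot.command_gripper(opening, squeeze=None): finger opening in mm; squeeze is the grip in N (None keeps the last); returns when the fingers have stopped.
- bot.wait(seconds).
- bot.inverse_kinematics(position, orientation): joint angles nearest the present ones, or None.
- bot.read_camera(name): name is "scene" or "side" or "wrist"; returns the picture (420x560x3 uint8, red, green, blue); there is no depth.
- bot.calibration(name): a dict with "fx", "fy", "cx", "cy" (pixels), "extrinsics" (4x4, takes a point from world to camera coordinates). Camera axes: x right, y down, z forward; pixel columns grow to the right and rows downward; lengths in mm; the calibration is good to about 2 mm. A picture is of the moment at which its call begins: read the wrist's pose just before it. calibration takes no time and is no camera call; for the wrist camera it gives the pose at the moment of the call.
A pose or a line that the arm cannot do raises bot.MotionError and nothing moves.
- bot.close_job(): hands the job in; it is judged then, once.
Readings, each from a call of its own:
- bot.read_time_s(): time.
- bot.read_q(): joint angles.
- bot.read_dq(): joint speeds.
- bot.read_joint_efforts(): joint torques, N m.
- bot.read_tcp_pos(): TCP position.
- bot.read_ee_rot(): TCP orientation.
- bot.read_contact_force(): force on the tool from outside, world axes, zero at the start.
- bot.read_wrist_torque(): the same for the moment, N m.
- bot.read_gripper_width(): finger opening in mm.
- bot.read_gripper_force(): force on a finger pad.
Only numpy, scipy, OpenCV 4.12 (cv2) and the standard library are available. Lean on these libraries where they do the work, as an engineer would, in place of code of your own. Each camera call takes 0.05 s, during which the arm holds its last target. There are 200 camera calls.

## Working session

There is one attempt and no reset: what is moved stays moved. The work goes in short steps, each a Python script; the robot and the scene stay as the last script left them, time stands still between calls to the robot, and variables do not carry over. Pictures are saved under pics/ and viewed, at most 11 in all, crops included, and the job is handed in when it is done.

```bash
mkdir -p pics
python3 - <<'E'
from station import bot
import cv2,numpy as np
for n in("scene","side"):
    im=bot.read_camera(n); cv2.imwrite(f"pics/{n}0.png",cv2.resize(im[:,:,::-1],(800,600),interpolation=cv2.INTER_CUBIC))
    c=bot.calibration(n); print(n,c["fx"],c["cx"],c["cy"],np.round(c["extrinsics"],3).tolist())
print(bot.read_time_s(),bot.read_ee_rot())
E
```

```text
scene 485.40875110583187 289.44903480224383 213.98116206309564 [[-0.783, -0.621, 0.02, 439.181], [-0.354, 0.42, -0.836, 377.775], [0.511, -0.662, -0.549, 1059.413], [0.0, 0.0, 0.0, 1.0]]
side 460.655892520794 273.626535242412 209.81808856170576 [[-1.0, -0.007, 0.009, 581.914], [-0.011, 0.677, -0.736, 134.713], [-0.001, -0.736, -0.677, 1352.827], [0.0, 0.0, 0.0, 1.0]]
0.1 [ 9.92761202e-01  1.20102922e-01 -3.53039749e-05 -6.94150258e-04]
```

View pics/scene0.png

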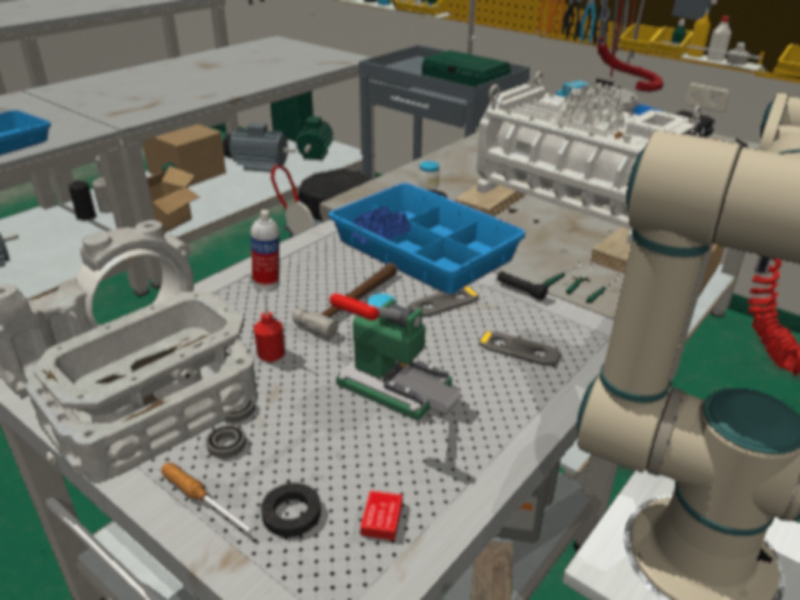

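View pics/side0.png

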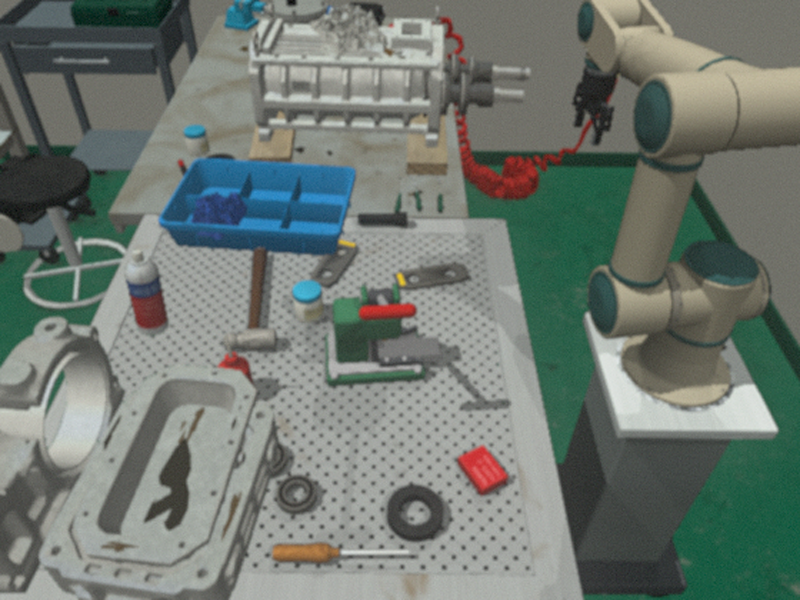

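The scene view shows the near plate with its ends at about (485,338, yellow) and (560,355), and the press with its red grip at (333,299)–(376,314). In the side view the plate runs (399,280)–(469,274), the grip (361,312)–(416,311), and the slideway nose is near (458,354).

```bash
cat > h.py <<'E'
from station import bot
import cv2,numpy as np
from scipy.spatial.transform import Rotation as R
def ray(cal,u,v,z):
    E=np.array(cal["extrinsics"]);d=E[:3,:3].T@np.array([(u-cal["cx"])/cal["fx"],(v-cal["cy"])/cal["fy"],1]);o=-E[:3,:3].T@E[:3,3]
    return o+d*(z-o[2])/d[2]
def proj(cal,p):
    E=np.array(cal["extrinsics"]);q=E[:3,:3]@np.array(p)+E[:3,3];return np.array([cal["fx"]*q[0]/q[2]+cal["cx"],cal["fy"]*q[1]/q[2]+cal["cy"]])
def down(a): # tool down, finger closing line (tool y) at world angle a (mod pi), choose nearer wrist
    a=(a+np.pi/2)%np.pi-np.pi/2
    x=np.array([np.sin(a),-np.cos(a),0]);y=np.array([np.cos(a),np.sin(a),0])
    return R.from_matrix(np.c_[x,y,np.cross(x,y)]).as_quat()
def shot(n,f):
    cal=bot.calibration(n);im=bot.read_camera(n);cv2.imwrite(f,cv2.resize(im[:,:,::-1],(800,600),interpolation=cv2.INTER_CUBIC));return cal
E
python3 - <<'E'
from h import *
s=1/1.42857
for n,l in(("scene",[(485,338,9),(560,355,9),(354,306,268),(335,299,268),(464,408,28),(340,378,10),(425,415,10)]),("side",[(399,280,9),(469,274,9),(388,312,268),(361,312,268),(458,354,28),(327,384,10),(425,380,10),(383,298,185)])):
    for u,v,z in l: print(n,u,v,ray(bot.calibration(n),u*s,v*s,z).round())
c=bot.calibration("wrist");print(c["fx"],c["cx"],c["cy"]);T=np.eye(4);T[:3,:3]=R.from_quat(bot.read_ee_rot()).as_matrix();T[:3,3]=bot.read_tcp_pos()
print("TCP->cam",(np.array(c["extrinsics"])@T).round(3))
for a in(0,.5,1,1.5,-.5,-1,-1.5): 
    for sgn in(0,np.pi):
        q=(R.from_rotvec([0,0,sgn])*R.from_quat(down(a))).as_quat()
        print(a,sgn,[np.round(v,2) if (v:=bot.inverse_kinematics(p,q)) is not None else None for p in([480,-120,200],[400,20,200])])
E
```

```text
scene 485 338 [ 558. -245.    9.]
scene 560 355 [ 403. -296.    9.]
scene 354 306 [587. 130. 268.]
scene 335 299 [626. 135. 268.]
scene 464 408 [452. -12.  28.]
scene 340 378 [703.  55.  10.]
scene 425 415 [507.  33.  10.]
side 399 280 [ 565. -247.    9.]
side 469 274 [ 400. -272.    9.]
side 388 312 [588. 132. 268.]
side 361 312 [632. 132. 268.]
side 458 354 [446.   1.  28.]
side 327 384 [707.  69.  10.]
side 425 380 [514.  56.  10.]
side 383 298 [598.   7. 185.]
356.4698920217114 275.9936420111622 202.84879206421553
TCP->cam [[  0.      1.     -0.      0.857]
 [ -0.945   0.     -0.328  33.001]
 [ -0.328   0.      0.945 163.396]
 [  0.      0.      0.      1.   ]]
0 0 [array([-0.32,  1.03,  1.52,  3.14,  2.54,  0.32]), array([-0.04,  0.94,  1.76,  3.14,  2.7 ,  0.04])]
0 3.141592653589793 [array([-0.32,  1.03,  1.52,  3.14,  2.54, -2.82]), None]
0.5 0 [array([-0.32,  1.03,  1.52,  3.14,  2.54,  0.82]), array([-0.04,  0.94,  1.76,  3.14,  2.7 ,  0.54])]
0.5 3.141592653589793 [array([-0.32,  1.03,  1.52,  3.14,  2.54, -2.32]), array([-0.04,  0.94,  1.76,  3.14,  2.7 , -2.6 ])]
1 0 [ar
[... 415 characters left out ...]
.04,  0.94,  1.76,  3.14,  2.7 , -1.6 ])]
-0.5 0 [array([-0.32,  1.03,  1.52,  3.14,  2.54, -0.18]), array([-0.04,  0.94,  1.76,  3.14,  2.7 , -0.46])]
-0.5 3.141592653589793 [None, array([-0.04,  0.94,  1.76,  3.14,  2.7 ,  2.68])]
-1 0 [array([-0.32,  1.03,  1.52,  3.14,  2.54, -0.68]), array([-0.04,  0.94,  1.76,  3.14,  2.7 , -0.96])]
-1 3.141592653589793 [array([-0.32,  1.03,  1.52,  3.14,  2.54,  2.46]), array([-0.04,  0.94,  1.76,  3.14,  2.7 ,  2.18])]
-1.5 0 [array([-0.32,  1.03,  1.52,  3.14,  2.54, -1.18]), array([-0.04,  0.94,  1.76,  3.14,  2.7 , -1.46])]
-1.5 3.141592653589793 [array([-0.32,  1.03,  1.52,  3.14,  2.54,  1.96]), array([-0.04,  0.94,  1.76,  3.14,  2.7 ,  1.68])]
```

```bash
python3 - <<'E'
s=open('h.py').read()
i=s.index('def down');j=s.index('def shot')
s=s[:i]+'''def tool(a): # tool down, tool x at world yaw a
    x=np.array([np.cos(a),np.sin(a),0]);z=np.array([0,0,-1.]);return R.from_matrix(np.c_[x,np.cross(z,x),z]).as_quat()
'''+s[j:]
open('h.py','w').write(s)
E
python3 - <<'E'
from h import *
bot.movep([390,-120,300],tool(np.pi))
print(bot.read_q().round(2) if hasattr(bot.read_q(),'round') else bot.read_q(),bot.read_time_s())
import pickle
c=shot("wrist","pics/w1.png");pickle.dump(c,open("w1.pkl","wb"))
E
```

```text
[-0.39 -0.29  1.58 -0.    1.85 -1.96] 1.8417
```

View pics/w1.png

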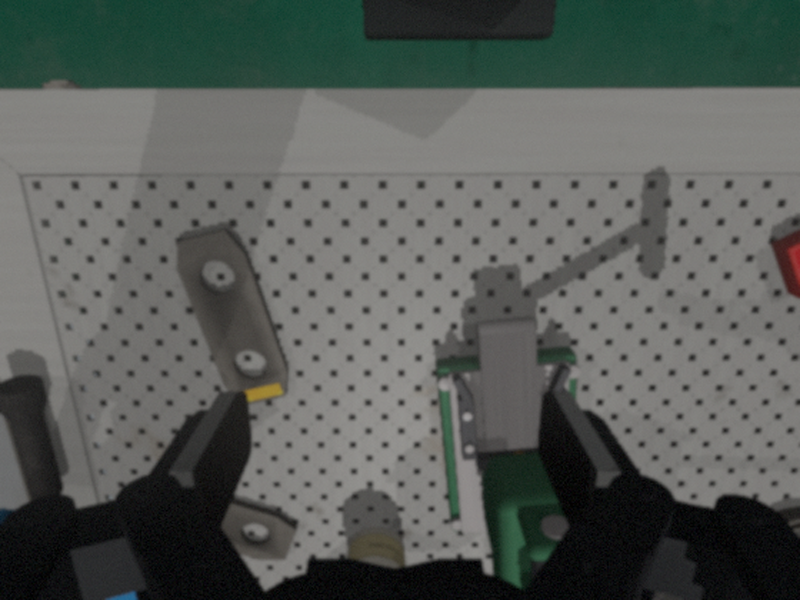

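The wrist view shows the plate from its plain end at (178–230, 235) to the yellow end at (247–285, 393), and the slideway from its nose at (478–536, 320) to the head at (482–541, 450). The grey T is only the lever's shadow.

Run:
```python
import cv2,numpy as np
im=cv2.imread("pics/w1.png")
a=cv2.resize(im[210:420,160:310],None,fx=2.6,fy=2.6,interpolation=cv2.INTER_CUBIC)
b=cv2.resize(im[300:510,430:590],None,fx=2.6,fy=2.6,interpolation=cv2.INTER_CUBIC)
o=np.hstack([a,b]);o=cv2.convertScaleAbs(o,alpha=1.6,beta=10);print(o.shape);cv2.imwrite("pics/w1c.png",o[:600,:800] if o.shape[1]>806 else cv2.resize(o,(800,546)))
```

```text
(546, 806, 3)
```

View pics/w1c.png

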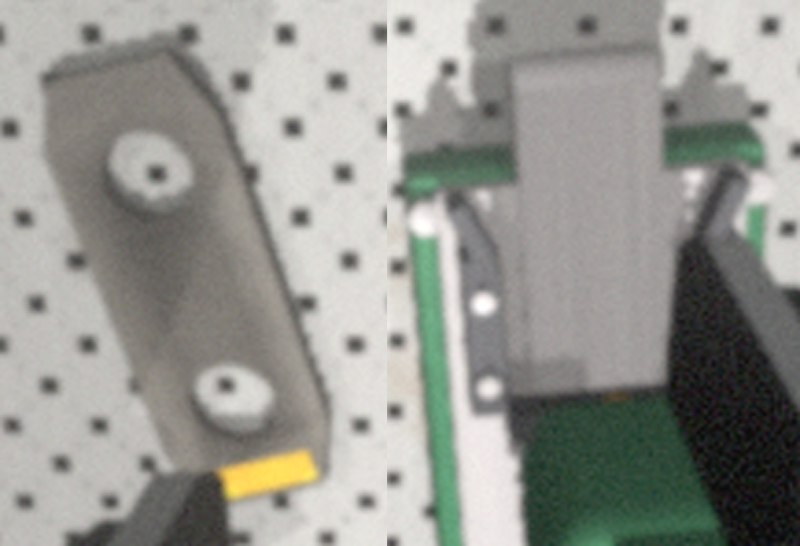

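Run:
```python
from h import *
import pickle
c=pickle.load(open("w1.pkl","rb"));k=560/800
def A(u,v,z):return ray(c,(160+u/2.5806)*k,(210+v/2.6)*k,z)
def B(u,v,z):return ray(c,(430+(u-387)/2.5806)*k,(300+v/2.6)*k,z)
for n,p in dict(plainL=(42,78),plainR=(170,50),sL=(43,150),sR=(222,120),sR2=(328,405),sL2=(130,365),h1=(150,163),h2=(234,391),pR=(318,475)).items(): print(n,A(*p,9)[:2].round(1))
for n,p in dict(tL=(513,85),tR=(661,78),tip=(590,55),bL=(510,395),bR=(668,385)).items(): print(n,B(*p,30)[:2].round(1))
print("rail top z42",B(478,410,42).round(1),B(492,240,42).round(1),"flare",B(460,195,42).round(1),B(735,175,42).round(1))
```

```text
plainL [ 410.  -310.1]
plainR [ 400.5 -265.7]
sL [ 435.2 -313.3]
sR [ 424.7 -250.5]
sR2 [ 532.9 -221.9]
sL2 [ 516.6 -293.1]
h1 [ 439.9 -276.9]
h2 [ 527.1 -256.1]
pR [ 562.1 -227.7]
tL [489.3 -44.8]
tR [486.8   5.8]
tip [478.3 -19.2]
bL [615.2 -39.2]
bR [610.8  19.6]
rail top z42 [612.6 -52.9  42. ] [542.4 -51.1  42. ] flare [524.9 -63.   42. ] [517.4  30.7  42. ]
```

```bash
cat >> h.py <<'E'
S=np.array([605.,-9.]);PSI=.075
def P(x,y=0): # press frame xy -> world xy
    c,s=np.cos(PSI),np.sin(PSI);return S+np.array([c*x-s*y,s*x+c*y])
E
python3 - <<'E'
from h import *
import pickle
yaw=.245;g=np.array([484,-267.5])-38*np.array([np.cos(yaw),np.sin(yaw)])
q=tool(yaw+np.pi)
bot.movep([*g,60],q);bot.command_gripper(76,80)
hit=bot.move_l([*g,-16],feed=50,until_force=6);z=bot.read_tcp_pos()[2];print(hit,z)
bot.move_l([*g,z+4.5],feed=40)
bot.command_gripper(55,90)
zg=bot.read_tcp_pos()[2];print(zg,bot.read_gripper_width(),bot.read_gripper_force())
bot.move_l([*g,zg+70],feed=120)
p=P(-198);bot.movep([*p,zg+60],tool(PSI+np.pi))
print(bot.read_gripper_width(),bot.read_tcp_pos(),bot.read_time_s(),bot.read_contact_force())
pickle.dump(float(zg),open("zg.pkl","wb"))
c=shot("wrist","pics/w2.png");pickle.dump(c,open("w2.pkl","wb"));shot("side","pics/s2.png")
E
```

```text
True -9.591624101262134
-4.136922399306756 61.15296688026015 98.15754661773099
60.87191835544636 [407.87012825 -24.39415414  55.8574067 ] 6.825 [-0.0600031   0.35178883 -1.61484643]
```

View pics/w2.png

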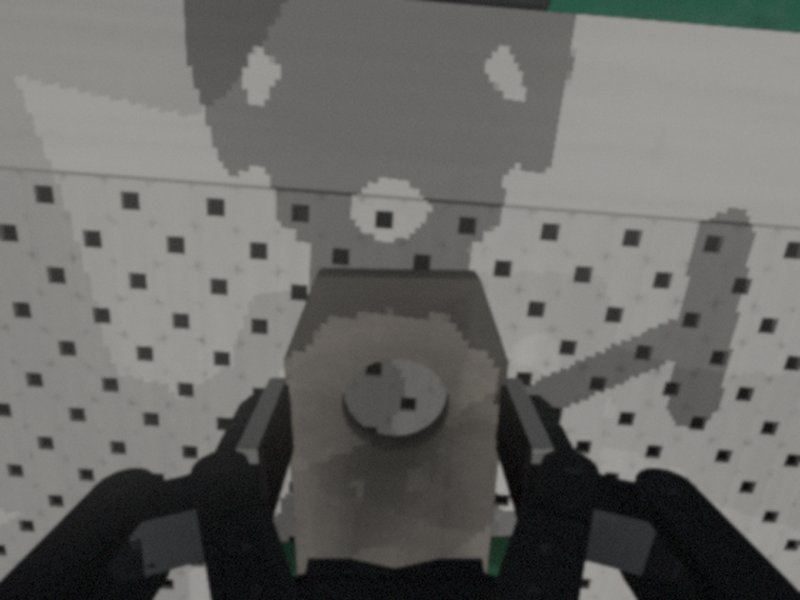

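The wrist view shows the plate held square, with its plain end at (320–478, 272) and pads at rows 390–450. I'll check its tilt and the alignment in the side view.

Run:
```python
import cv2
im=cv2.imread("pics/s2.png")
cv2.imwrite("pics/s2c.png",cv2.convertScaleAbs(cv2.resize(im[230:400,290:540],(800,544),interpolation=cv2.INTER_CUBIC),alpha=1.5))
```

```text
(no output)
```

View pics/s2c.png

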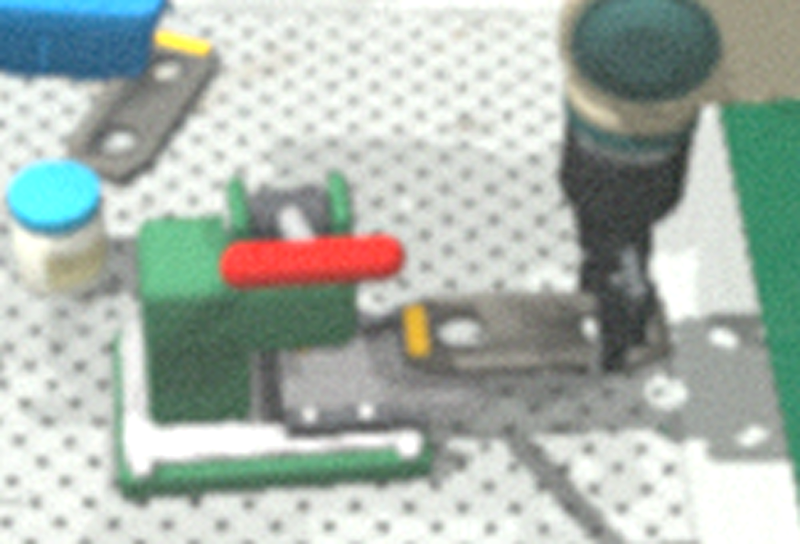

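Tilt looks fine, with the painted end just short of the head. I'll lower it and push it in.

Run:
```python
from h import *
import pickle
zg=pickle.load(open("zg.pkl","rb"))
p=P(-198)
hit=bot.move_l([*p,zg+30.5],feed=60,until_force=5);z=bot.read_tcp_pos()[2];print("low",hit,z-zg)
if hit: bot.move_l([*p,z+1],feed=30); z+=1
hit=bot.move_l([*P(-105),z],feed=50,until_force=15)
t=bot.read_tcp_pos();d=t[:2]-S;c,s=np.cos(PSI),np.sin(PSI)
print("push",hit,"press x,y",c*d[0]+s*d[1],-s*d[0]+c*d[1],t[2]-zg,bot.read_contact_force(),bot.read_gripper_width(),bot.read_time_s())
c=shot("wrist","pics/w3.png");pickle.dump(c,open("w3.pkl","wb"))
shot("side","pics/s3.png");im=cv2.imread("pics/s3.png");im2=cv2.imread("pics/w3.png")
a=cv2.resize(im[230:400,290:540],(440,300));b=cv2.resize(im2,(400,300))
cv2.imwrite("pics/s3c.png",cv2.convertScaleAbs(np.vstack([cv2.resize(im[230:400,290:540],(440,300),interpolation=cv2.INTER_CUBIC),cv2.resize(im2,(440,300))]),alpha=1.5))
```

```text
low False 30.462167892129948
push True press x,y -122.53542933742871 -0.05866229189860839 29.97879370857969 [-2.4553902  -0.0545105   4.45315004] 61.08425509506894 8.9417
```

View pics/s3c.png

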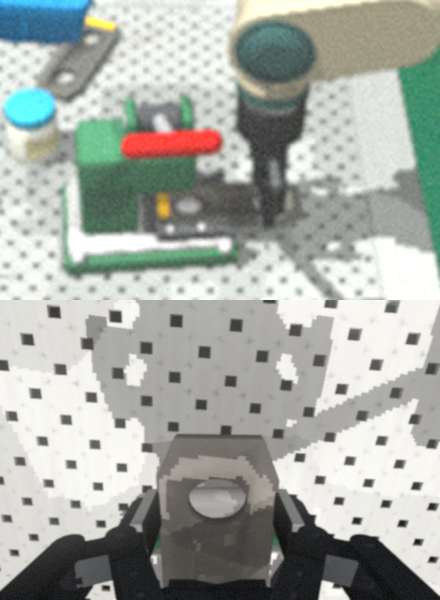

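```bash
cat >> h.py <<'E'
def pf():
    t=bot.read_tcp_pos();d=np.array(t[:2])-S;c,s=np.cos(PSI),np.sin(PSI);return np.round([c*d[0]+s*d[1],-s*d[0]+c*d[1],t[2]],1)
def stamp():
    q=tool(PSI+np.pi)
    def arc(th,dz): # lever angle th above level
        return [*P(-6,170*np.cos(th)),172+170*np.sin(th)+12+dz]
    bot.movep(arc(.6,40),q);bot.command_gripper(0)
    hit=bot.move_l(arc(.6,-10),feed=80,until_force=3);print("touch",hit,pf())
    dz=bot.read_tcp_pos()[2]-arc(.6,0)[2]
    for th in np.linspace(.5,-.12,8): bot.move_l(arc(th,dz),feed=90)
    print("F",np.round(bot.read_contact_force(),1),pf())
    e=arc(-.15,dz);e[2]-=14
    hit=bot.move_l(e,feed=30,until_force=25);print("stop",hit,pf(),np.round(bot.read_contact_force(),1))
    bot.wait(.6);print(np.round(bot.read_contact_force(),1),bot.read_time_s());cal=shot("side","pics/d%d.png"%(bot.read_time_s()))
    for th in np.linspace(-.1,.6,7): bot.move_l(arc(th,dz),feed=90)
    bot.move_l(arc(.6,40),feed=120);bot.wait(.3)
E
python3 - <<'E'
from h import *
t=bot.read_tcp_pos()
print(pf(),bot.move_l([*P(-108),t[2]],feed=20,until_force=22),pf(),bot.read_contact_force())
bot.command_gripper(80)
t=bot.read_tcp_pos();print(pf())
bot.move_l([*P(-150),t[2]+3],feed=150) if False else None
bot.move_l([t[0],t[1],120],feed=180)
bot.movep([*P(-150,140),320],tool(PSI+np.pi))
stamp();print(bot.read_time_s());shot("side","pics/s4.png")
import glob
f=sorted(glob.glob("pics/d*.png"))[-1]
a,b=[cv2.resize(cv2.imread(x)[200:400,290:540],(375,300),interpolation=cv2.INTER_CUBIC) for x in(f,"pics/s4.png")]
cv2.imwrite("pics/s4c.png",cv2.convertScaleAbs(np.hstack([a,b]),alpha=1.5))
E
```

```text
[-1.225e+02 -1.000e-01  2.590e+01] True [-1.226e+02 -1.000e-01  2.590e+01] [-3.051978   -1.32778745  6.05954897]
[-1.234e+02  1.000e-01  2.480e+01]
touch True [ -6.2 141.1 277.7]
F [-1.5  6.8 10.3] [ -5.3 170.4 163. ]
stop True [ -5.1 170.3 159. ] [-6.7 -0.1 10.8]
[-5.5 -0.3 11.3] 16.8083
20.1083
```

View pics/s4c.png

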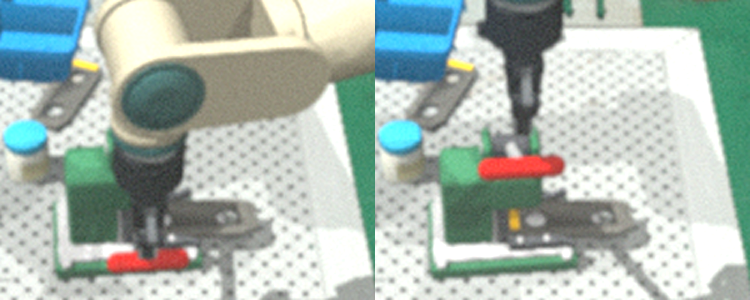

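Left (lever down) and right (lever released, grip at (520,167)) both look right, and the plate is still at the stop. The held force was only 11 N, though, so I'll re-press in small steps with a firm hold to be sure of the end stop. Repeating this stamp does no harm.

```bash
python3 - <<'E'
s=open('h.py').read()
i=s.index('    e=arc(');j=s.index('    for th in np.linspace(-.1,.6')
s=s[:i]+'''    e=arc(-.15,dz);e[2]+=5
    for k in range(16):
        bot.move_l(e,feed=40);f=bot.read_contact_force();print(np.round(e[2],1),pf()[2],np.round(f,1))
        if f[2]>30: break
        e[2]-=1
    bot.wait(.6);print(np.round(bot.read_contact_force(),1),bot.read_time_s())
'''+s[j:]
open('h.py','w').write(s)
E
python3 - <<'E'
from h import *
stamp();print(bot.read_time_s())
E
```

```text
touch True [ -6.2 141.1 277.7]
F [-1.5  7.  10.7] [ -5.3 170.4 163.1]
161.3 163.6 [-1.1  6.8  9.6]
160.3 162.6 [-0.8  6.3  9.7]
159.3 161.6 [-0.2  5.6 10.5]
158.3 160.6 [-0.3  7.4  9.4]
157.3 159.6 [-1.6  5.8 10. ]
156.3 158.6 [-1.6  6.4 10.5]
155.3 158.4 [-1.7  4.1 12.9]
154.3 158.2 [-5.6  4.4 16.8]
153.3 158.0 [-6.3  5.  20. ]
152.3 157.9 [-9.3  4.1 23.9]
151.3 157.7 [-11.2   3.4  27.6]
150.3 157.5 [-13.3   3.1  31.3]
[-13.    3.3  31.4] 27.3083
30.6167
```

The stop shows clearly: the grip is solid from z≈158.5 and was held at 31 N. Next I'll pull the plate out, turn it and regrip it.

Run:
```python
from h import *
import pickle
zg=pickle.load(open("zg.pkl","rb"));q=tool(PSI+np.pi)
bot.movep([*P(-150,60),230],q);bot.command_gripper(78)
bot.movep([*P(-123),90],q)
bot.move_l([*P(-123),zg+30],feed=120)
bot.command_gripper(55,90);print(bot.read_gripper_width(),pf(),bot.read_contact_force())
bot.move_l([*P(-123),zg+31],feed=60)
bot.move_l([*P(-215),zg+31],feed=150)
bot.move_l([*P(-215),zg+100],feed=200)
bot.move_l([400,-170,zg+100],feed=250)
bot.movep([500,-270,zg+30],tool(0))
print(bot.read_gripper_width(),bot.read_time_s())
hit=bot.move_l([500,-270,zg-1],feed=60,until_force=5);print(hit,bot.read_tcp_pos()[2]-zg)
bot.command_gripper(78)
bot.move_l([500,-270,zg+70],feed=200)
bot.movep([424,-270,zg+130],tool(np.pi))
print(bot.read_time_s())
c=shot("wrist","pics/w5.png");pickle.dump(c,open("w5.pkl","wb"))
```

```text
60.42103536748703 [-1.22e+02 -1.00e-01  2.82e+01] [-5.19889865  1.36877997 10.33109216]
60.288598780007746 38.6667
True 2.5346841358042975
42.6583
```

View pics/w5.png

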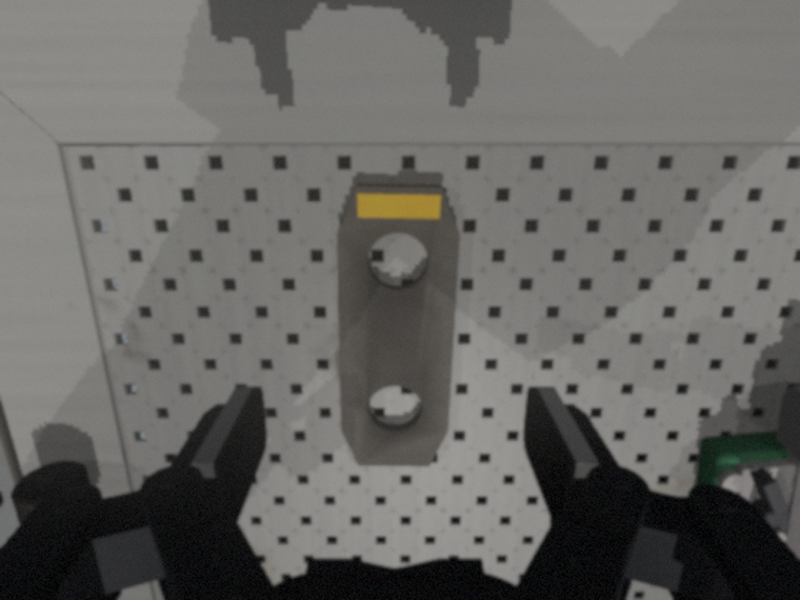

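The plate lies straight, with its painted end at (399,190) and its plain end at (398,464). I'll regrip it at the painted end, insert it and stamp.

```bash
python3 - <<'E'
s=open('h.py').read()
i=s.index('    e=arc(');j=s.index('    bot.wait(.6)')
s=s[:i]+'''    e=arc(-.15,dz);e[2]=150.3
    bot.move_l(e,feed=25)
'''+s[j:]
s=s.replace("feed=90)","feed=130)")
open('h.py','w').write(s)
E
python3 - <<'E'
from h import *
import pickle
zg=pickle.load(open("zg.pkl","rb"));c=pickle.load(open("w5.pkl","rb"))
e1=ray(c,399*.7,190*.7,9);e2=ray(c,398*.7,464*.7,9);print(e1,e2)
m=(e1+e2)/2;a=np.arctan2(*(e2-e1)[[1,0]]);g=m[:2]-38*np.array([np.cos(a),np.sin(a)]);print(m,a,g)
assert abs(a)<.1 and abs(g[0]-424)<12 and abs(g[1]+270)<8
q=tool(np.pi+a);
bot.move_l([*g,zg+15],q,feed=200);bot.move_l([*g,zg],feed=60)
bot.command_gripper(55,90);print(bot.read_gripper_width())
bot.move_l([*g,zg+70],feed=200)
bot.movep([*P(-198),zg+50],tool(PSI+np.pi))
hit=bot.move_l([*P(-198),zg+30.5],feed=60,until_force=5);z=bot.read_tcp_pos()[2];print("low",hit,z-zg)
if hit: z+=1;bot.move_l([*P(-198),z],feed=40)
hit=bot.move_l([*P(-105),z],feed=60,until_force=18)
print("push",hit,pf(),bot.read_contact_force(),bot.read_time_s())
E
```

```text
[ 376.08347656 -266.66966599    9.        ] [ 543.09597797 -266.77230238    9.        ]
[ 459.58972727 -266.72098419    9.        ] -0.0006145431303846166 [ 421.58973444 -266.69763155]
60.67354737752038
low False 30.394896707405792
push True [-118.1   -0.2   27.2] [-3.90751253  0.23564709  7.25982439] 47.275
```

Run:
```python
from h import *
import pickle
z=bot.read_tcp_pos()[2]
print(bot.move_l([*P(-100),z],feed=20,until_force=22),pf(),bot.read_time_s())
c=shot("wrist","pics/w6.png")
a,b=cv2.imread("pics/w3.png"),cv2.imread("pics/w6.png")
cv2.imwrite("pics/w6c.png",cv2.convertScaleAbs(np.hstack([x[200:600,200:600] for x in(a,b)]),alpha=1.3))
```

```text
True [-118.2   -0.2   27.2] 47.6583
```

View pics/w6c.png

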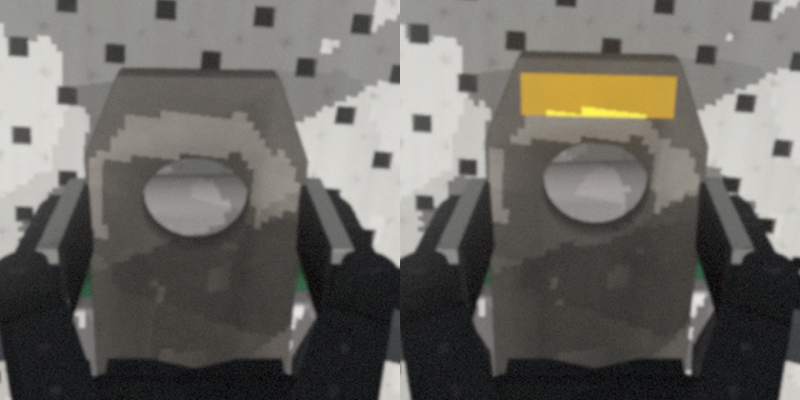

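The outer end sits about 4.5 mm further back in the grip than in the first insertion, and the tool stopped 4.4 mm further in. So the plain end is against the stop; I'll release and stamp.

Run:
```python
from h import *
bot.command_gripper(80)
t=bot.read_tcp_pos();bot.move_l([t[0],t[1],120],feed=200)
bot.movep([*P(-150,140),320],tool(PSI+np.pi))
stamp();print(bot.read_time_s(),bot.read_contact_force())
shot("side","pics/s7.png");a,b=[cv2.imread(x)[200:400,290:540] for x in("pics/s4.png","pics/s7.png")]
cv2.imwrite("pics/s7c.png",cv2.convertScaleAbs(cv2.resize(np.hstack([a,b]),(800,320),interpolation=cv2.INTER_CUBIC),alpha=1.5))
```

```text
touch True [ -6.2 141.  277.7]
F [-0.5  5.3  9.7] [ -5.2 170.1 162.8]
[-13.2   3.8  31.5] 54.8583
57.7167 [ 0.43453288 -0.37342364 -0.57445016]
```

View pics/s7c.png

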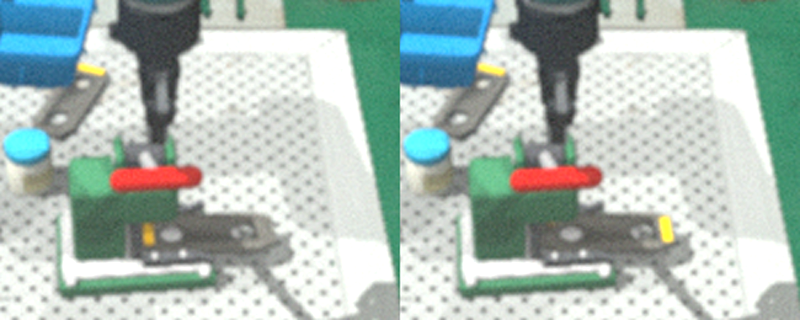

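The right half shows the plate fully in, with its yellow end outward at (667,230). The lever is up and the tool is clear.

```bash
python3 -c "
from station import bot
print(bot.close_job())"
```

```text
the job is handed in; nothing more can be done
None
```

I stamped both ends of the plate, painted end first, and handed the job in at about 58 s; the plate lies in the press with its unpainted end against the stop and the lever up, but the hand-in returned no verdict.

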